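# Shut and latch the detector case, then arm its interlock

### The arm

A 6-joint arm with a two-finger parallel gripper is mounted at the origin on a cart in front of the work surface, level with it; the furniture and walls round the work are solid. World frame = base frame: x ahead of the robot, y to its left, z up, the work surface at z = 0. Lengths are in m, angles in degrees, forces in N, time in s.
With the tool pointing down it reaches from about 0.4 to 0.825 m from the base axis. Payload 7 kg.
Tool frame: the origin (TCP) lies midway between the tips of the shut fingers; the grasp point (between the pads) lies 19 mm behind it; z points along the fingers, y is the line along which they close (so a half turn about z gives the same grasp; the last joint's range is limited). The gripper opens to 88 mm and grips with 3 to 60 N. Pads are 19 mm wide; open, the fingers measure 130 mm over their backs; the gripper's body (78 mm by 193 mm) begins 47 mm behind the grasp point.
Start: joints at [83.6, 20.546, 0.682, 0, -70.136, -16.507], TCP at [0.263, 0.622, 0.227] pointing down, gripper open.
Joint ranges: [-176.03, 176.03], [-82.01, 121.73], [-58.28, 71.71], [-173.87, 95.51], [-174.79, -0.11], [-173.66, 173.66]. Speed limits (degrees/s): [136.94, 136.94, 172.46, 180, 180, 180].

### API

Orientations are given as [roll, pitch, yaw] about the fixed x, y, z axes, in that order (R = Rz(yaw) Ry(pitch) Rx(roll)).
In Python, from bench import telemetry, eyes, bot, nets gives the robot as it stands.
- The arm moves only by the tool step_arm, never from a script. Its argument "commands" is a list of rows, each an object with "dp": the shift along the tool's x, y, z in mm, a list of three; "delta_rot": the turn, a rotation vector about the tool's x, y, z in degrees, a list of three; "gripper": the opening, from 0 (shut) to 1 (fully open). A call has 1 to 5 rows; each row is the pose to reach, as a shift and turn from the pose commanded when the call began, along the tool's axes at that moment; what a row does not reach only later rows make up. A row lasts 1/8 s, in which the tool goes at most 62.5 mm and 10.7 degrees, less where a joint would pass 70% of its speed; a pose out of reach is approached as far as the arm can. A call with a gripper value outside its range is refused whole. The fingers move at their own pace and stop on an object; "force" is the grip in N (left out, the last holds). Time passes only in rows, so rows that repeat a pose let the fingers close. It gives the time, the measured TCP pose, the force, the opening and the grip force at its end, in the units of the state.
- telemetry.get_state(): the state, without advancing time (a new reading comes with each control period).
- eyes.snapshot(name): name is "side" or "top" or "wrist"; returns the picture (480x640x3 uint8, blue, green, red); there is no depth.
- eyes.get_calibration(name): a dict with "fx", "fy", "cx", "cy" (pixels), "R" (3x3) and "t" (3): a world point X has camera coordinates R X + t. Camera axes: x right, y down, z forward; pixel columns grow to the right and rows downward; lengths in m; the calibration is good to about 2 mm. The wrist camera is an equidistant fisheye: a pixel r from the principal point sees the ray r / f radians off the axis. A picture is of the moment at which its call begins: read the wrist's pose just before it. get_calibration takes no time and is no camera call; for the wrist camera it gives the pose at the moment of the call.
- bot.job_done(): hands the job in; it is judged then, once.
Trained networks look in the newest picture that a camera, given by its name, has taken for a name from the list of things; names that differ only in an ending like _2 or _b are one class to them, and where a whole thing is asked for, a point or a joint stands for the part that bears it (a point fixed in the world has none). Each returns a list of dicts, best first, with "conf" (0 to 1); they miss things now and then, are a little off and sometimes report something else, mostly with a low value. They report only what shows in the picture. A call takes as long as a camera call.
- nets.search_frame(target, camera): "pixel" ([row, column] in pixels, amid what is visible of it).
- nets.outline_of(target, camera): "region" (480x640 bool, what is visible of it) and "pixel" ([row, column] in pixels, amid what is visible of it).
The state is a dict: "time_s": time; "joint_positions": joint angles; "qd": joint speeds; "joint_torque": joint torques, N m; "ee_pos": TCP position; "eef_rot": TCP orientation; "ft_force": force on the tool from outside, world axes, zero at the start; "wrist_torque": the same for the moment, N m; "width": opening from 0.0 (shut) to 1.0 (fully open); "grip_force": force on a finger pad.
Only numpy, scipy, OpenCV 4.12 (cv2) and the standard library are available. Lean on these libraries where they do the work, as an engineer would, in place of code of your own. Each camera call takes 0.05 s, during which the arm holds its last target. There are 200 camera calls.

### The job

Swing the lid of the detector case shut without slamming it, then turn the turnbutton on the front of the case all the way round so that it lies straight across the lid. Only when the case is latched, press the two keys of the interlock console fully down and let them up again, one at a time: the round key first, then the square key. Leave the jar, the tin and the lens can standing where they are.

Things in the scene. Friction and masses are not known exactly. Their poses are not given: they have to be found in the camera images.
- case: aluminium box bolted to the table, 110 (its x) x 140 (its y) x 60 high without lid; origin: centre of its underside. Its -x side is the front, towards the robot; the lid is hinged along the top of the back (+x) wall. Ears 15 wide and 11 high stand out at both sides. It cannot move.
- case_lid (a joint): angle of the lid, rad: 0 shut, pi/2 upright (stop at 1.7). Friction hinge of about 0.35 N m: the lid stays where it is left; press near its front edge.
- lid_hinge (a point): middle of the lid's hinge line (which runs along the case's y), at the back top edge of the case, at the level of the lid's underside. The lid is a plate 110 x 140 x 8 thick. A finger tab 24 wide stands out 16 beyond its front edge, 52 to +y of the middle.
- lid_edge (a point): middle of the lid's front (free) edge, on its outer (upper when shut) face; moves with the lid. Shut, it is 68 above the table.
- turnbutton (a joint): angle of the turnbutton about the vertical, rad: near 0 open (it lies along the front of the case and points to the case's -y side), pi/2 (a stop) fully turned: it points to the case's +x, across the lid. It grows counter-clockwise seen from above. Light friction holds it where it is left.
- turnbutton_pivot (a point): pivot of the turnbutton, on its underside, 70.5 above the table, on a boss 13 in front of the case's front wall; its axis is vertical. The turnbutton is a flat steel bar 18 wide, 8 thick, reaching 58 from the pivot.
- turnbutton_wing (a point): centre of the top face of the upright wing on the turnbutton bar, to pinch or push: 36 long along the bar, 12 thick, 23 high above the bar, its middle 38 from the pivot; top 101.5 above the table.
- console: grey interlock console, a box 66 (x) x 126 (y) x 75 high fixed to the table, origin: centre of its underside. The two keys stand side by side on its top, 56 apart; which is on which side varies.
- round_key_top (a point): centre of the top face of the round grey key, 34 in diameter, about 96 above the table; spring key, pressed straight down.
- square_key_top (a point): centre of the top face of the square grey key, 34 x 34, about 96 above the table; spring key, pressed straight down.
- round_key (a joint): travel of the round key, m: 0 up, 0.006 fully down (about 4.5 N); springs back.
- square_key (a joint): travel of the square key, m: 0 up, 0.006 fully down (about 4.5 N); springs back.
- jar: bystander: loose jar with black lid, 49 diameter, 58 high, origin at the centre of its underside.
- tin: bystander: loose round grey tin, 62 diameter, 30 high, origin at the centre of its underside.
- can: bystander: loose lens can, black with white cap, 42 diameter, 62 high, beside the case on its right; origin at the centre of its underside.

How it is judged:
By the outcome, as a careful person would: the job done as asked, in the order asked, and still so for the second after the job is handed in, with the robot touching nothing.
It also fails if it takes over 58 s, if anything falls off the work surface, if the arm or the gripper's body presses on something with over 40 N, if the wrist force passes 120 N, or if a joint passes its speed limit or range.

## Working session

There is one attempt and no reset: what is moved stays moved. The work goes in short steps, Python scripts to look and compute and a tool call to move; the robot and the scene stay as the last step left them, time stands still between calls to the robot, and variables do not carry over. Pictures are saved under pics/ and viewed, at most 10 in all, crops included, and the job is handed in when it is done.

Besides the shell and the picture viewer there is one more tool, called as a command line: name --argument value ..., lists and objects as JSON in quotes. step_arm: Moves the arm, as the interface text tells. Its arguments: {"type":"object","properties":{"commands":{"type":"array","items":{"type":"object","properties":{"dp":{"type":"array","items":{"type":"number"}},"delta_rot":{"type":"array","items":{"type":"number"}},"gripper":{"type":"number"}}}},"force":{"type":"number"}},"required":["commands"]}

```bash
mkdir -p pics; ls; cat > h.py <<'E'
import numpy as np, cv2
from bench import telemetry, eyes, bot, nets
from scipy.spatial.transform import Rotation as Ro
def ray(cam,px,c=None):
    c=c or eyes.get_calibration(cam)
    u=(px[1]-c["cx"])/c["fx"]; v=(px[0]-c["cy"])/c["fy"]
    if cam=="wrist":
        r=np.hypot(u,v); d=np.array([np.sin(r)*u/r,np.sin(r)*v/r,np.cos(r)]) if r>1e-9 else np.array([0,0,1.])
    else: d=np.array([u,v,1.])
    R=np.array(c["R"]); t=np.array(c["t"]); return -R.T@t, R.T@d
def atz(cam,px,z,c=None):
    o,d=ray(cam,px,c); return o+d*(z-o[2])/d[2]
def tri(a,b):
    A=np.zeros((3,3)); B=np.zeros(3)
    for o,d in (a,b):
        d=d/np.linalg.norm(d); P=np.eye(3)-np.outer(d,d); A+=P; B+=P@o
    return np.linalg.solve(A,B)
def proj(cam,X):
    c=eyes.get_calibration(cam); p=np.array(c["R"])@X+np.array(c["t"])
    return [c["cy"]+c["fy"]*p[1]/p[2], c["cx"]+c["fx"]*p[0]/p[2]]
E
python3 - <<'E'
from h import *
for c in ("side","top","wrist"):
    im=eyes.snapshot(c); cv2.imwrite(f"pics/{c}0.png",im)
    for n in ("case","lid_edge","turnbutton_wing","turnbutton_pivot","console","round_key_top","square_key_top","jar","tin","can","lid_hinge"):
        r=nets.search_frame(n,c)
        print(c,n,[(np.round(x["pixel"],0).tolist(),round(x["conf"],2)) for x in r[:2]])
s=telemetry.get_state(); print(s)
for c in ("side","top"): print(eyes.get_calibration(c))
E
```

```text
pics
side case [([223.0, 339.0], 0.95)]
side lid_edge [([203.0, 349.0], 0.95)]
side turnbutton_wing [([220.0, 308.0], 0.55)]
side turnbutton_pivot []
side console [([183.0, 323.0], 0.95), ([205.0, 349.0], 0.58)]
side round_key_top [([167.0, 322.0], 0.58)]
side square_key_top [([156.0, 322.0], 0.51)]
side jar [([183.0, 296.0], 0.82)]
side tin [([360.0, 305.0], 0.93)]
side can [([279.0, 350.0], 0.78), ([206.0, 350.0], 0.56)]
side lid_hinge [([207.0, 351.0], 0.93)]
top case [([238.0, 276.0], 0.89), ([271.0, 287.0], 0.63)]
top lid_edge [([217.0, 280.0], 0.84)]
top turnbutton_wing [([270.0, 290.0], 0.8), ([212.0, 278.0], 0.72)]
top turnbutton_pivot [([271.0, 287.0], 0.61)]
top console [([264.0, 150.0], 0.55)]
top round_key_top [([254.0, 163.0], 0.64), ([222.0, 366.0], 0.25)]
top square_key_top [([258.0, 132.0], 0.89), ([217.0, 276.0], 0.73)]
top jar [([297.0, 172.0], 0.61)]
top tin [([256.0, 461.0], 0.97), ([271.0, 287.0], 0.71)]
top can [([252.0, 160.0], 0.74), ([219.0, 363.0], 0.59)]
top lid_hinge [([216.0, 277.0], 0.57), ([248.0, 163.0], 0.36)]
wrist case []
wrist lid_edge []
wrist tur
[... 801 characters left out ...]
-0.01532628, -0.00912236,  0.0054047 ]), 'grip_force': 0.0, 'width': 0.9985821147777331}
{'fx': 433.61880046454405, 'fy': 433.61880046454405, 'cx': 317.63714880830236, 'cy': 233.53678191835448, 'R': array([[ 0.99860055,  0.05273024, -0.00405801],
       [ 0.02848683, -0.60095321, -0.7987764 ],
       [-0.04455835,  0.79754295, -0.60161432]]), 't': array([-0.46872341,  0.08404579,  1.01403135])}
{'fx': 537.9072578822598, 'fy': 537.9072578822598, 'cx': 312.22758432144855, 'cy': 245.6594964188325, 'R': array([[-0.00575096, -0.99965899,  0.02547197],
       [-0.98997057,  0.00209587, -0.14125822],
       [ 0.14115667, -0.02602887, -0.98964503]]), 't': array([0.06911485, 0.49185135, 1.07761717])}
```

```bash
python3 - <<'E'
import cv2,numpy as np
a=cv2.imread("pics/top0.png")[160:340,80:520]; b=cv2.imread("pics/side0.png")[120:400,180:480]
cv2.imwrite("pics/tc.png",cv2.resize(a,None,fx=1.8,fy=1.8,interpolation=2)); cv2.imwrite("pics/sc.png",cv2.resize(b,None,fx=2,fy=2,interpolation=2))
E
```

```text
(no output)
```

View pics/tc.png

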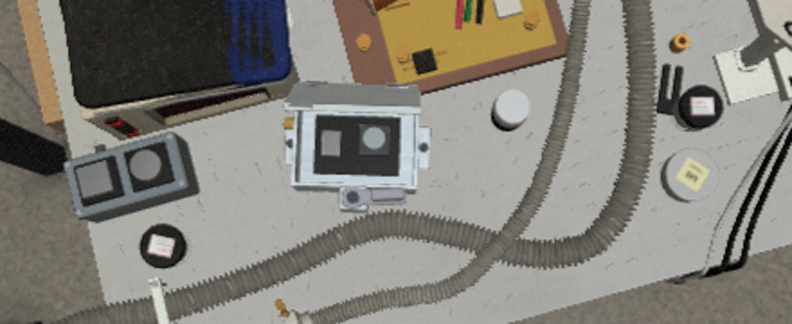

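View pics/sc.png

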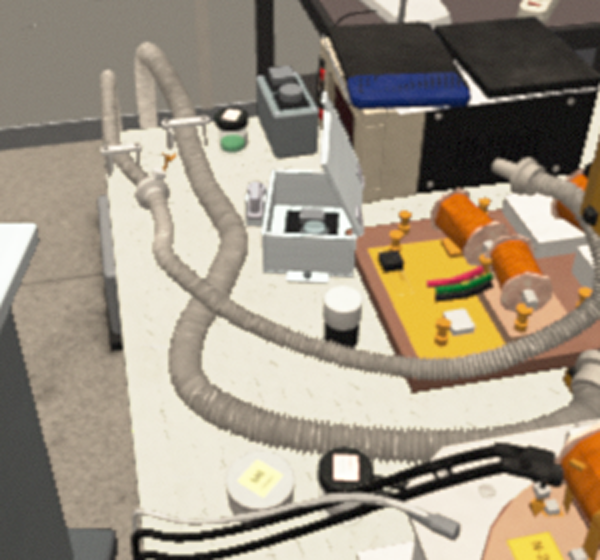

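```bash
python3 - <<'E'
from h import *
T=lambda x,y:[160+y/1.8,80+x/1.8]
S=lambda x,y:[120+y/2,180+x/2]
p=lambda *a: print(a[0],np.round(a[1],4))
p("round",atz("top",T(146,165),.096)); p("square",atz("top",T(97,182),.096))
p("pivot",atz("top",T(351,198),.0785)); p("wing",atz("top",T(388,193),.1015))
p("FL",atz("top",T(293,188),.06)); p("FR",atz("top",T(418,188),.06))
p("earL",atz("top",T(290,143),.06)); p("earR",atz("top",T(424,147),.06))
p("can",atz("top",T(511,109),.062)); p("jar",atz("top",T(162,246),.058)); p("tin",atz("top",T(690,175),.03))
p("edgeL tri",tri(ray("top",T(290,86)),ray("side",S(325,98)))); 
p("edgeR tri",tri(ray("top",T(420,88)),ray("side",S(360,160))))
p("hingeR",tri(ray("top",T(417,110)),ray("side",S(360,230))))
p("camtop",ray("top",[240,320])[0]);p("camside",ray("side",[240,320])[0])
for n in ("case","console","case_lid"):
  for c in ("top","side"):
    eyes.snapshot(c); r=nets.outline_of(n,c)
    if r:
        ct=max(cv2.findContours(r[0]["region"].astype(np.uint8),0,2)[0],key=cv2.contourArea)
        print(n,c,r[0]["conf"],cv2.minAreaRect(ct), cv2.approxPolyDP(ct,3,True)[:,0].tolist())
E
```

```text
round [0.4722 0.3611 0.096 ]
square [0.4539 0.4126 0.096 ]
pivot [0.4376 0.1419 0.0785]
wing [0.4406 0.1013 0.1015]
FL [0.4507 0.2071 0.06  ]
FR [0.4503 0.0681 0.06  ]
earL [0.5014 0.2111 0.06  ]
earR [0.4966 0.0611 0.06  ]
can [ 0.5395 -0.0374  0.062 ]
jar [0.3872 0.3503 0.058 ]
tin [ 0.4677 -0.2476  0.03  ]
edgeL tri [0.5307 0.1982 0.1728]
edgeR tri [0.5507 0.0687 0.1628]
hingeR [0.5512 0.0698 0.0654]
camtop [0.3352 0.0961 1.1342]
camside [ 0.5109 -0.7335  0.6753]
case top 0.79 ((278.5, 241.0), (72.0, 81.0), 90.0) [[243, 207], [238, 216], [243, 222], [238, 226], [238, 250], [246, 265], [266, 267], [270, 277], [303, 273], [310, 267], [311, 256], [318, 252], [319, 233], [312, 226], [311, 207]]
case side 0.8 ((331.5, 215.0), (92.0, 59.0), 90.0) [[343, 169], [340, 204], [317, 205], [313, 213], [303, 214], [303, 231], [311, 235], [311, 255], [324, 260], [357, 257], [361, 209]]
console top 0.82 ((152.64999389648438, 256.54998779296875), (41.22172164916992, 69.90151977539062), 74.74488067626953) [[183, 238], [174, 233], [143, 242], [135, 240], [132, 245], [117, 249], [123, 279], [137, 282], [189, 267]]
console side 0.6 ((323.0, 178.0), (40.0, 30.0), 90.0) [[309, 158], [308, 179], [316, 197], [337, 196], [338, 174], [329, 158], [335, 172], [320, 175]]
case_lid top 0.89 ((275.7027587890625, 213.52601623535156), (75.02263641357422, 16.988351821899414), 2.12109637260437) [[238, 218], [305, 223], [313, 220], [313, 212], [302, 206], [247, 205]]
case_lid side 0.63 ((349.9584045410156, 202.0186767578125), (71.22106170654297, 17.14412498474121), 65.77225494384766) [[341, 167], [341, 203], [359, 237], [360, 204]]
```

```bash
python3 - <<'E'
from h import *
T=lambda x,y:[160+y/1.8,80+x/1.8]
S=lambda x,y:[120+y/2,180+x/2]
p=lambda *a: print(a[0],np.round(a[1],4))
p("instr near corner",tri(ray("top",T(292,82)),ray("side",S(347,103))))
p("instr far corner",tri(ray("top",T(78,106)),ray("side",S(325,42))))
p("coil",tri(ray("top",T(425,62)),ray("side",S(390,255))))
for z in (0,.03,.06): p("hose",atz("top",T(395,218),z))
# lid fit: project lid edge corners for angles
for th in (75,80,85,90,95):
    a=np.radians(th)
    for s in (.07,-.07):
        X=np.array([.5605-.11*np.cos(a)+.008*np.sin(a),.1375+s,.06+.11*np.sin(a)+.008*np.cos(a)])
        q=proj("top",X);r=proj("side",X); print(th,s,[round((q[1]-80)*1.8),round((q[0]-160)*1.8)],[round((r[1]-180)*2),round((r[0]-120)*2)])
E
```

```text
instr near corner [0.5474 0.1987 0.1635]
instr far corner [0.5235 0.421  0.1403]
coil [0.5994 0.0587 0.0416]
hose [0.4215 0.0937 0.    ]
hose [0.4192 0.0938 0.03  ]
hose [0.4169 0.0938 0.06  ]
75 0.07 [283, 89] [342, 96]
75 -0.07 [421, 89] [343, 158]
80 0.07 [283, 80] [349, 95]
80 -0.07 [421, 80] [351, 157]
85 0.07 [283, 70] [357, 95]
85 -0.07 [421, 70] [360, 156]
90 0.07 [283, 61] [365, 95]
90 -0.07 [421, 61] [369, 157]
95 0.07 [283, 52] [373, 96]
95 -0.07 [421, 52] [378, 158]
```

```bash
python3 - <<'E'
from h import *
a=cv2.imread("pics/side0.png")[150:280,290:380]; b=cv2.imread("pics/top0.png")[195:285,225:330]
a=cv2.resize(a,None,fx=4.4,fy=4.4,interpolation=2); b=cv2.resize(b,None,fx=3.6,fy=3.6,interpolation=2)
o=np.zeros((590,790,3),np.uint8); o[:a.shape[0],:a.shape[1]]=a; o[:b.shape[0],400:400+b.shape[1]]=b
cv2.imwrite("pics/z.png",o)
E
```

```text
(no output)
```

View pics/z.png

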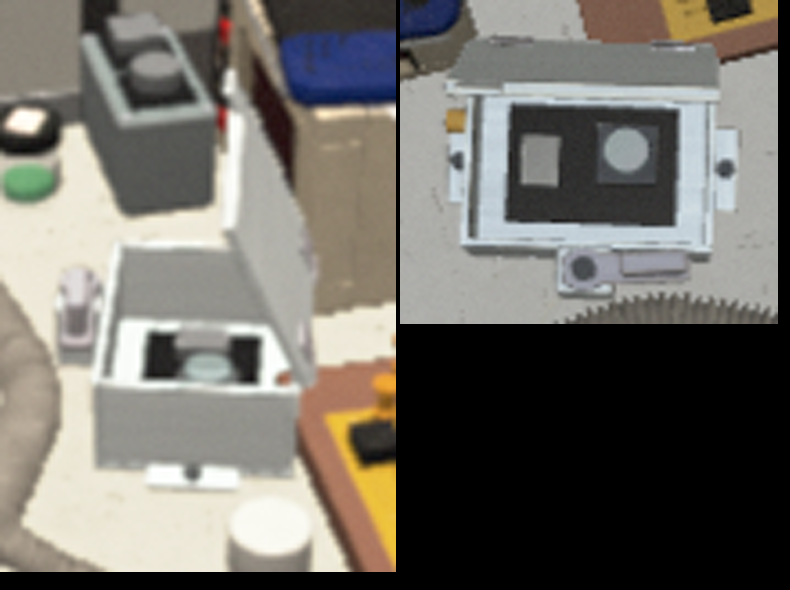

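```bash
python3 - <<'E'
from h import *
T=lambda x,y:[195+y/3.6,225+(x-400)/3.6]
S=lambda x,y:[150+y/4.4,290+x/4.4]
p=lambda *a: print(a[0],np.round(a[1],4))
p("near edge",tri(ray("top",T(718,93)),ray("side",S(228,230))))
p("near edge outer",tri(ray("top",T(718,83)),ray("side",S(237,232))))
p("far edge",tri(ray("top",T(447,87)),ray("side",S(230,105))))
for th in (45,50,55,60,65,70):
    a=np.radians(th)
    for s in (.07,-.07):
        X=np.array([.5605-.11*np.cos(a)+.008*np.sin(a),.1375+s,.06+.11*np.sin(a)+.008*np.cos(a)])
        q=proj("top",X);r=proj("side",X); print(th,s,[round((q[1]-225)*3.6+400),round((q[0]-195)*3.6)],[round((r[1]-290)*4.4),round((r[0]-150)*4.4)])
p("FL",atz("top",T(460,247),.06));p("FR",atz("top",T(712,253),.06));p("earL",atz("top",T(456,160),.005));p("earR",atz("top",T(726,168),.005))
p("bossL",atz("top",T(583,268),.0785)); p("wing",atz("top",T(655,263),.1015)); p("HL",atz("top",T(470,40),.06));p("HR",atz("top",T(712,43),.06))
p("earsd",atz("side",S(193,473),.005))
E
```

```text
near edge [0.5201 0.0681 0.1584]
near edge outer [0.525  0.068  0.1576]
far edge [0.5223 0.207  0.1522]
45 0.07 [448, 160] [174, 116]
45 -0.07 [719, 160] [165, 254]
50 0.07 [447, 144] [187, 107]
50 -0.07 [719, 143] [180, 244]
55 0.07 [446, 127] [202, 99]
55 -0.07 [719, 126] [197, 236]
60 0.07 [445, 109] [217, 92]
60 -0.07 [719, 108] [214, 229]
65 0.07 [444, 90] [234, 86]
65 -0.07 [719, 90] [232, 223]
70 0.07 [444, 72] [250, 82]
70 -0.07 [720, 71] [251, 218]
FL [0.4524 0.2093 0.06  ]
FR [0.4486 0.0692 0.06  ]
earL [0.5099 0.2181 0.005 ]
earR [0.5048 0.0593 0.005 ]
bossL [0.4387 0.1402 0.0785]
wing [0.439  0.1008 0.1015]
HL [0.5699 0.2052 0.06  ]
HR [0.5681 0.0685 0.06  ]
earsd [0.505  0.0617 0.005 ]
```

step_arm --commands '[{"dp": [47,34,0],"delta_rot": [0,0,-5],"gripper": 0},{"dp": [95,69,0],"delta_rot": [0,0,-10],"gripper": 0},{"dp": [142,103,0],"delta_rot": [0,0,-15],"gripper": 0},{"dp": [190,138,0],"delta_rot": [0,0,-20],"gripper": 0},{"dp": [237,172,0],"delta_rot": [0,0,-22.9],"gripper": 0}]' --force 20

```text
time_s: 3.02
ee_pos: [0.4148, 0.3694, 0.2269]
eef_rot: [-180.0, -0.0, 0.1]
ft_force: [0.4, 0.1, -0.3]
width: 0.496
grip_force: 0.0
```

step_arm --commands '[{"dp": [31,50,0],"gripper": 0},{"dp": [62,100,0],"gripper": 0},{"dp": [93,150,0],"gripper": 0},{"dp": [124,200,0],"gripper": 0},{"dp": [155,249,0],"gripper": 0}]'

```text
invalid input
```

```bash
python3 - <<'E'
from h import *
s=telemetry.get_state(); print(s["ee_pos"],s["joint_positions"],s["width"])
c=eyes.get_calibration("wrist"); print(np.array(c["R"]),ray("wrist",[240,321],c)[0],c["fx"],c["cx"],c["cy"])
im=eyes.snapshot("wrist"); cv2.imwrite("pics/w1.png",im)
E
```

```text
[0.41482148 0.369414   0.2269173 ] [ 6.18898743e+01  9.28298227e+00 -1.45841745e+01  5.74771711e-03
 -6.60901424e+01  2.82445909e+01] 0.4958131125622673
[[ 1.54262796e-03 -9.99998180e-01 -1.12291857e-03]
 [-9.62536993e-01 -1.78931292e-03  2.71144490e-01]
 [-2.71146006e-01  6.62575595e-04 -9.62538002e-01]] [0.48758851 0.36878548 0.38377752] 371.64829954431775 315.01807360129794 237.56022794490988
```

View pics/w1.png

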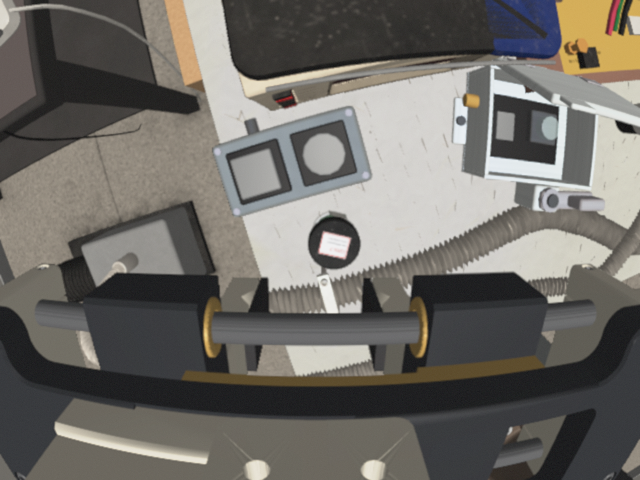

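step_arm --commands '[{"dp": [31,50,0],"delta_rot": [0,0,0],"gripper": 0},{"dp": [62,100,0],"delta_rot": [0,0,0],"gripper": 0},{"dp": [93,150,0],"delta_rot": [0,0,0],"gripper": 0},{"dp": [124,200,0],"delta_rot": [0,0,0],"gripper": 0},{"dp": [155,249,0],"delta_rot": [0,0,0],"gripper": 0}]'

```text
time_s: 3.7
ee_pos: [0.5699, 0.1204, 0.2269]
eef_rot: [-180.0, -0.0, 0.0]
ft_force: [0.1, 1.6, -0.4]
width: 0.007
grip_force: 0.0
```

```bash
python3 - <<'E'
from h import *
s=telemetry.get_state(); print(s["ee_pos"],s["joint_positions"],s["width"])
# earlier wrist pose for keys
R=np.array([[1.54262796e-03,-9.99998180e-01,-1.12291857e-03],[-9.62536993e-01,-1.78931292e-03,2.71144490e-01],[-2.71146006e-01,6.62575595e-04,-9.62538002e-01]])
c=dict(fx=371.648,fy=371.648,cx=315.018,cy=237.56,R=R,t=-R@np.array([0.48758851,0.36878548,0.38377752]))
for n,px,z in (("square",(171,257),.096),("round",(154,323),.096),("jar",(244,334),.058),("pivot",(200,549),.0785),("wing",(202,585),.1015)): print(n,atz("wrist",px,z,c).round(4))
E
```

```text
[0.56994327 0.1204286  0.22692195] [ 3.11562354e+01  1.18575916e+01 -1.13392190e+01  2.57394547e-03
 -6.67577743e+01  5.88439193e+01] 0.006624005856230306
square [0.4604 0.4143 0.096 ]
round [0.4733 0.3629 0.096 ]
jar [0.3897 0.3516 0.058 ]
pivot [0.4394 0.1447 0.0785]
wing [0.4432 0.116  0.1015]
```

step_arm --commands '[{"dp": [0,0,40],"delta_rot": [0,0,0],"gripper": 0},{"dp": [0,0,75],"delta_rot": [0,0,0],"gripper": 0},{"dp": [-14,0,78],"delta_rot": [0,0,0],"gripper": 0},{"dp": [-22,0,80],"delta_rot": [0,0,0],"gripper": 0},{"dp": [-28,0,81],"delta_rot": [0,0,0],"gripper": 0}]'

```text
time_s: 4.32
ee_pos: [0.5413, 0.1227, 0.1472]
eef_rot: [-179.9, -0.1, 0.0]
ft_force: [3.6, -0.4, -0.5]
width: 0.006
grip_force: 1.6
```

step_arm --commands '[{"dp": [-9,0,4],"delta_rot": [0,0,0],"gripper": 0},{"dp": [-16,0,8],"delta_rot": [0,0,0],"gripper": 0},{"dp": [-22,0,12],"delta_rot": [0,0,0],"gripper": 0},{"dp": [-28,0,17],"delta_rot": [0,0,0],"gripper": 0},{"dp": [-34,0,22],"delta_rot": [0,0,0],"gripper": 0}]'

```text
time_s: 4.95
ee_pos: [0.5068, 0.1223, 0.1232]
eef_rot: [-180.0, -0.0, -0.0]
ft_force: [2.2, 2.4, 1.9]
width: 0.004
grip_force: 1.6
```

step_arm --commands '[{"dp": [-6,0,7],"delta_rot": [0,0,0],"gripper": 0},{"dp": [-12,0,15],"delta_rot": [0,0,0],"gripper": 0},{"dp": [-17,0,23],"delta_rot": [0,0,0],"gripper": 0},{"dp": [-20,0,30],"delta_rot": [0,0,0],"gripper": 0},{"dp": [-22,0,36],"delta_rot": [0,0,0],"gripper": 0}]'

```text
time_s: 5.58
ee_pos: [0.4846, 0.1219, 0.0869]
eef_rot: [180.0, 0.0, -0.0]
ft_force: [0.9, 1.4, 2.8]
width: 0.008
grip_force: 1.5
```

step_arm --commands '[{"dp": [-2,0,4],"delta_rot": [0,0,0],"gripper": 0},{"dp": [-3,0,8],"delta_rot": [0,0,0],"gripper": 0},{"dp": [-4,0,12],"delta_rot": [0,0,0],"gripper": 0},{"dp": [-4,0,15],"delta_rot": [0,0,0],"gripper": 0},{"dp": [-4,0,17],"delta_rot": [0,0,0],"gripper": 0}]'

```text
time_s: 6.2
ee_pos: [0.4805, 0.1218, 0.0702]
eef_rot: [180.0, 0.1, -0.0]
ft_force: [-1.7, 1.3, 2.3]
width: 0.01
grip_force: 1.4
```

step_arm --commands '[{"dp": [0,0,1],"delta_rot": [0,0,0],"gripper": 0},{"dp": [0,0,2],"delta_rot": [0,0,0],"gripper": 0},{"dp": [0,0,3],"delta_rot": [0,0,0],"gripper": 0},{"dp": [0,0,4],"delta_rot": [0,0,0],"gripper": 0},{"dp": [0,0,4],"delta_rot": [0,0,0],"gripper": 0}]'

```text
time_s: 6.82
ee_pos: [0.4806, 0.1217, 0.068]
eef_rot: [180.0, 0.0, 0.0]
ft_force: [-11.0, 0.4, 23.6]
width: 0.008
grip_force: 11.5
```

step_arm --commands '[{"dp": [0,0,-20],"delta_rot": [0,0,0],"gripper": 0},{"dp": [0,0,-60],"delta_rot": [0,0,0],"gripper": 0},{"dp": [-40,10,-100],"delta_rot": [0,0,0],"gripper": 0},{"dp": [-80,15,-100],"delta_rot": [0,0,0],"gripper": 0},{"dp": [-80,15,-100],"delta_rot": [0,0,0],"gripper": 0}]'

```text
time_s: 7.45
ee_pos: [0.3989, 0.1062, 0.167]
eef_rot: [-179.9, -0.0, 0.0]
ft_force: [0.0, -0.1, -1.1]
width: 0.003
grip_force: 0.0
```

```bash
python3 - <<'E'
from h import *
for cam,P in (("wrist",[("turnbutton_pivot",.0785),("turnbutton_wing",.1015),("lid_edge",.068)]),("top",[("turnbutton_wing",.1015),("turnbutton_pivot",.0785)])):
    c=eyes.get_calibration(cam); im=eyes.snapshot(cam); cv2.imwrite(f"pics/{cam}2.png",im)
    for n,z in P:
        for r in nets.search_frame(n,cam)[:2]: print(cam,n,np.round(r["pixel"]),r["conf"],atz(cam,r["pixel"],z,c).round(4))
    if cam=="wrist": np.save("c2.npy",c,allow_pickle=True)
a=cv2.imread("pics/wrist2.png")[0:300]; cv2.imwrite("pics/w2c.png",a)
E
```

```text
wrist turnbutton_pivot [182. 296.] 0.79 [0.4408 0.1184 0.0785]
wrist turnbutton_pivot [ 89. 270.] 0.2 [0.5028 0.1351 0.0785]
wrist turnbutton_wing [182. 295.] 0.89 [0.4438 0.1178 0.1015]
wrist lid_edge [ 91. 270.] 0.86 [0.5031 0.1362 0.068 ]
```

View pics/w2c.png

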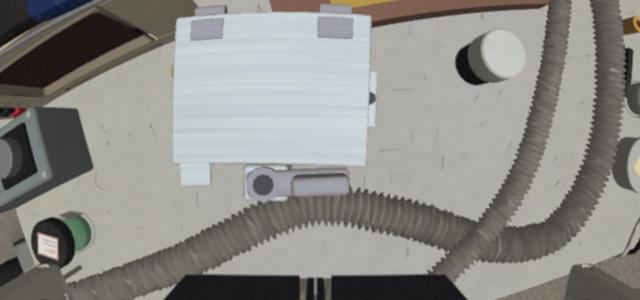

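```bash
python3 - <<'E'
from h import *
c=np.load("c2.npy",allow_pickle=True).item()
for n,px,z in (("pivot",(184,263),.0785),("wing",(184,320),.1015),("wingL",(185,294),.1015),("wingR",(182,348),.1015),("FL",(164,174),.068),("FR",(164,366),.068),("BL",(16,178),.068),("BR",(15,371),.068),("can",(57,496),.062),("hose",(208,320),.04)): print(n,atz("wrist",px,z,c).round(4))
E
```

```text
pivot [0.4398 0.1406 0.0785]
wing [0.4425 0.1028 0.1015]
wingL [0.442  0.1184 0.1015]
wingR [0.4438 0.0859 0.1015]
FL [0.4547 0.2074 0.068 ]
FR [0.4524 0.0706 0.068 ]
BL [0.5646 0.204  0.068 ]
BR [0.5589 0.0672 0.068 ]
can [ 0.5388 -0.0301  0.062 ]
hose [0.4156 0.102  0.04  ]
```

step_arm --commands '[{"dp": [6,3,40],"delta_rot": [0,0,-4],"gripper": 0},{"dp": [10,5,70],"delta_rot": [0,0,-4],"gripper": 0},{"dp": [13,5,83],"delta_rot": [0,0,-4],"gripper": 0},{"dp": [16,5,83],"delta_rot": [0,0,-4],"gripper": 0},{"dp": [16,5,83],"delta_rot": [0,0,-4],"gripper": 0}]'

```text
time_s: 8.43
ee_pos: [0.418, 0.1026, 0.0844]
eef_rot: [-180.0, -0.1, 4.0]
ft_force: [0.2, 0.3, -0.8]
width: 0.006
grip_force: 0.0
```

```bash
cat > arc.py <<'E'
from h import *
import sys
P=np.array([.440,.141]); off=.0145; L=.040
def rows(pos,yaw,betas):
    R=Ro.from_euler("xyz",[180,0,yaw],degrees=True)
    for b in betas:
        a=np.radians(b); t=P+L*np.array([np.cos(a),np.sin(a)])+off*np.array([np.sin(a),-np.cos(a)])
        d=R.inv().apply(np.r_[t-pos[:2],.084-pos[2]])*1000
        print(b,d.round().tolist(),"rotz",-(b+90-yaw))
        last=t
    return np.r_[last,.084],betas[-1]+90
p,y=rows(np.array([.418,.1026,.0844]),4,[-84,-77,-70,-63,-56])
p,y=rows(p,y,[-49,-42,-35,-28,-22]); p,y=rows(p,y,[-17,-12,-7,-3,-1]); p,y=rows(p,y,[0,1,2])
E
python3 arc.py
```

```text
-84 [12.0, 4.0, 0.0] rotz -2
-77 [17.0, 5.0, 0.0] rotz -9
-70 [22.0, 6.0, 0.0] rotz -16
-63 [27.0, 6.0, 0.0] rotz -23
-56 [32.0, 5.0, 0.0] rotz -30
-49 [5.0, 1.0, 0.0] rotz -7
-42 [10.0, 2.0, 0.0] rotz -14
-35 [15.0, 3.0, 0.0] rotz -21
-28 [20.0, 2.0, 0.0] rotz -28
-22 [25.0, 1.0, 0.0] rotz -34
-17 [4.0, 1.0, 0.0] rotz -5
-12 [7.0, 2.0, 0.0] rotz -10
-7 [11.0, 2.0, 0.0] rotz -15
-3 [14.0, 3.0, 0.0] rotz -19
-1 [15.0, 3.0, 0.0] rotz -21
0 [1.0, 0.0, 0.0] rotz -1
1 [1.0, 0.0, 0.0] rotz -2
2 [2.0, 1.0, 0.0] rotz -3
```

step_arm --commands '[{"dp": [10,4,0],"delta_rot": [0,0,-2],"gripper": 0},{"dp": [17,5,0],"delta_rot": [0,0,-9],"gripper": 0},{"dp": [22,6,0],"delta_rot": [0,0,-16],"gripper": 0},{"dp": [27,6,0],"delta_rot": [0,0,-23],"gripper": 0},{"dp": [32,5,0],"delta_rot": [0,0,-30],"gripper": 0}]'

```text
time_s: 9.05
ee_pos: [0.4493, 0.099, 0.0846]
eef_rot: [180.0, -0.0, 34.2]
ft_force: [-0.6, -3.9, 1.0]
width: 0.002
grip_force: 1.2
```

step_arm --commands '[{"dp": [5,1,0],"delta_rot": [0,0,-7],"gripper": 0},{"dp": [10,2,0],"delta_rot": [0,0,-14],"gripper": 0},{"dp": [15,3,0],"delta_rot": [0,0,-21],"gripper": 0},{"dp": [20,2,0],"delta_rot": [0,0,-28],"gripper": 0},{"dp": [25,1,0],"delta_rot": [0,0,-34],"gripper": 0}]'

```text
time_s: 9.68
ee_pos: [0.4709, 0.1124, 0.0847]
eef_rot: [180.0, -0.0, 68.2]
ft_force: [0.2, -2.9, -1.4]
width: 0.008
grip_force: 1.2
```

step_arm --commands '[{"dp": [4,1,0],"delta_rot": [0,0,-5],"gripper": 0},{"dp": [7,2,0],"delta_rot": [0,0,-10],"gripper": 0},{"dp": [11,2,0],"delta_rot": [0,0,-15],"gripper": 0},{"dp": [14,3,0],"delta_rot": [0,0,-19],"gripper": 0},{"dp": [14,3,0],"delta_rot": [0,0,-20],"gripper": 0}]'

```text
time_s: 10.3
ee_pos: [0.4783, 0.1231, 0.0847]
eef_rot: [-180.0, 0.1, 88.1]
ft_force: [0.0, -7.0, 2.9]
width: 0.005
grip_force: 3.5
```

step_arm --commands '[{"dp": [1,0,0],"delta_rot": [0,0,0],"gripper": 0},{"dp": [2,0,0],"delta_rot": [0,0,0],"gripper": 0},{"dp": [3,0,0],"delta_rot": [0,0,0],"gripper": 0},{"dp": [4,0,0],"delta_rot": [0,0,0],"gripper": 0},{"dp": [4,0,0],"delta_rot": [0,0,0],"gripper": 0}]'

```text
time_s: 10.92
ee_pos: [0.4782, 0.1237, 0.0848]
eef_rot: [-179.9, 0.4, 88.0]
ft_force: [6.6, -24.6, 3.6]
width: 0.005
grip_force: 12.3
```

step_arm --commands '[{"dp": [-10,0,0],"delta_rot": [0,0,0],"gripper": 0},{"dp": [-22,0,0],"delta_rot": [0,0,0],"gripper": 0},{"dp": [-22,0,-50],"delta_rot": [0,0,8],"gripper": 0},{"dp": [-32,10,-100],"delta_rot": [0,0,18],"gripper": 0},{"dp": [-42,40,-140],"delta_rot": [0,0,28],"gripper": 0}]'

```text
time_s: 11.55
ee_pos: [0.5174, 0.085, 0.2269]
eef_rot: [179.9, -0.2, 59.8]
ft_force: [0.3, 0.4, 0.5]
width: 0.006
grip_force: 0.0
```

```bash
python3 - <<'E'
from h import *
print(telemetry.get_state()["ee_pos"],telemetry.get_state()["joint_positions"].round())
a=eyes.snapshot("top")[195:285,225:330]; b=eyes.snapshot("wrist")
o=np.zeros((590,790,3),np.uint8); a=cv2.resize(a,None,fx=3,fy=3,interpolation=2); b=b[:300]
o[:270,:315]=a; o[280:580,:640]=b; cv2.imwrite("pics/tb.png",o)
R=np.array([[1.54262796e-03,-9.99998180e-01,-1.12291857e-03],[-9.62536993e-01,-1.78931292e-03,2.71144490e-01],[-2.71146006e-01,6.62575595e-04,-9.62538002e-01]])
c=dict(fx=371.648,fy=371.648,cx=315.018,cy=237.56,R=R,t=-R@np.array([0.48758851,0.36878548,0.38377752]))
for px in ((82,270),(70,400),(78,245)):
  print(px,[atz("wrist",px,z,c).round(3) for z in (.1,.16)])
E
```

```text
[0.51741518 0.08497211 0.22693926] [ 31.   6. -18.  -0. -65. 119.]
(82, 270) [array([0.529, 0.403, 0.1  ]), array([0.52 , 0.396, 0.16 ])]
(70, 400) [array([0.54 , 0.304, 0.1  ]), array([0.529, 0.318, 0.16 ])]
(78, 245) [array([0.533, 0.422, 0.1  ]), array([0.524, 0.411, 0.16 ])]
```

View pics/tb.png

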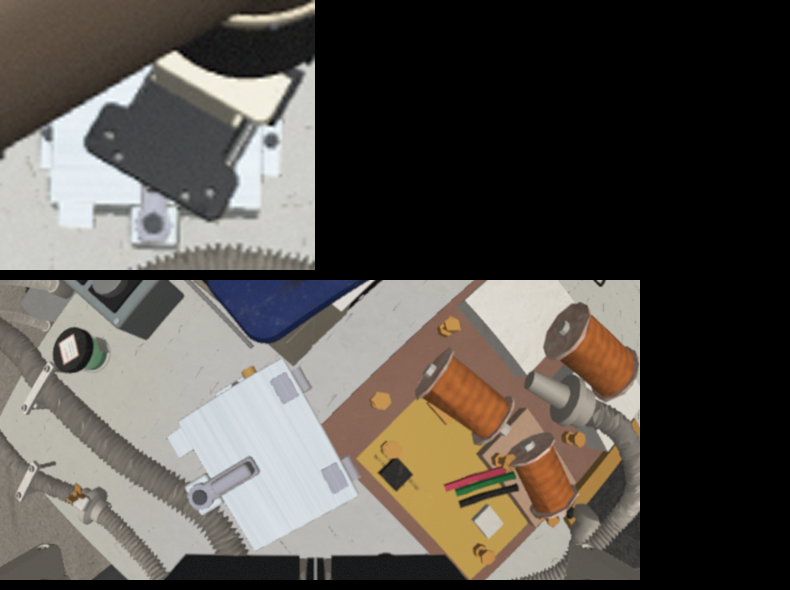

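step_arm --commands '[{"dp": [43,-36,0],"delta_rot": [0,0,10],"gripper": 0},{"dp": [86,-73,0],"delta_rot": [0,0,20],"gripper": 0},{"dp": [129,-109,0],"delta_rot": [0,0,30],"gripper": 0},{"dp": [172,-146,0],"delta_rot": [0,0,40],"gripper": 0},{"dp": [215,-182,0],"delta_rot": [0,0,50],"gripper": 0}]'

```text
time_s: 12.28
ee_pos: [0.4664, 0.364, 0.2239]
eef_rot: [-179.9, -0.0, 9.7]
ft_force: [0.9, 0.1, 0.7]
width: 0.005
grip_force: 0.0
```

```bash
python3 - <<'E'
from h import *
s=telemetry.get_state(); print(s["ee_pos"],s["eef_rot"])
c=eyes.get_calibration("wrist"); im=eyes.snapshot("wrist"); cv2.imwrite("pics/w5.png",im[:300])
for n in ("round_key_top","square_key_top"):
    for r in nets.search_frame(n,"wrist")[:2]: print(n,np.round(r["pixel"]),r["conf"],atz("wrist",r["pixel"],.096,c).round(4))
np.save("c5.npy",c,allow_pickle=True)
E
```

```text
[0.46638924 0.36400379 0.22386841] [-1.79947389e+02 -2.52018663e-02  9.73574434e+00]
round_key_top [219. 317.] 0.86 [0.4741 0.3633 0.096 ]
square_key_top [221. 251.] 0.65 [0.4638 0.4149 0.096 ]
square_key_top [217. 529.] 0.64 [0.5094 0.1797 0.096 ]
```

View pics/w5.png

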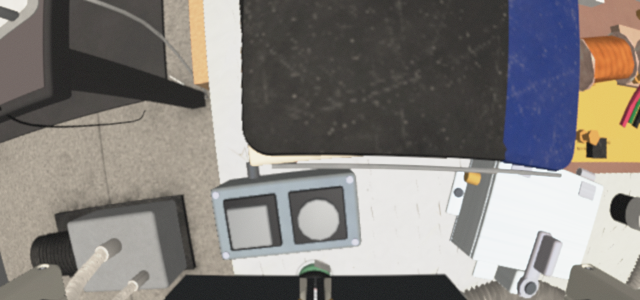

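step_arm --commands '[{"dp": [4,1,50],"delta_rot": [0,0,0],"gripper": 0},{"dp": [4,1,95],"delta_rot": [0,0,0],"gripper": 0},{"dp": [4,1,118],"delta_rot": [0,0,0],"gripper": 0},{"dp": [4,1,124],"delta_rot": [0,0,0],"gripper": 0},{"dp": [4,1,127],"delta_rot": [0,0,0],"gripper": 0}]'

```text
time_s: 13.05
ee_pos: [0.4718, 0.3617, 0.0973]
eef_rot: [-180.0, -0.0, 10.0]
ft_force: [0.1, 0.4, 0.5]
width: 0.001
grip_force: 0.0
```

step_arm --commands '[{"dp": [0,0,2],"delta_rot": [0,0,0],"gripper": 0},{"dp": [0,0,4],"delta_rot": [0,0,0],"gripper": 0},{"dp": [0,0,6],"delta_rot": [0,0,0],"gripper": 0},{"dp": [0,0,8],"delta_rot": [0,0,0],"gripper": 0},{"dp": [0,0,9],"delta_rot": [0,0,0],"gripper": 0}]'

```text
time_s: 13.68
ee_pos: [0.472, 0.3622, 0.0899]
eef_rot: [-180.0, -0.1, 10.1]
ft_force: [-5.7, -4.6, 23.9]
width: 0.008
grip_force: 11.8
```

step_arm --commands '[{"dp": [0,0,0],"delta_rot": [0,0,0],"gripper": 0},{"dp": [0,0,-10],"delta_rot": [0,0,0],"gripper": 0},{"dp": [0,0,-40],"delta_rot": [0,0,0],"gripper": 0},{"dp": [-1,-26,-40],"delta_rot": [0,0,0],"gripper": 0},{"dp": [-2,-53,-35],"delta_rot": [0,0,0],"gripper": 0}]'

```text
time_s: 14.3
ee_pos: [0.4598, 0.4151, 0.1225]
eef_rot: [-179.9, -0.0, 10.0]
ft_force: [0.6, -0.1, 0.1]
width: 0.006
grip_force: 0.0
```

step_arm --commands '[{"dp": [0,0,0],"delta_rot": [0,0,0],"gripper": 0},{"dp": [0,0,20],"delta_rot": [0,0,0],"gripper": 0},{"dp": [0,0,26],"delta_rot": [0,0,0],"gripper": 0},{"dp": [0,0,28],"delta_rot": [0,0,0],"gripper": 0},{"dp": [0,0,30],"delta_rot": [0,0,0],"gripper": 0}]'

```text
time_s: 14.92
ee_pos: [0.4602, 0.4136, 0.0929]
eef_rot: [180.0, -0.0, 10.0]
ft_force: [-2.0, -1.0, 3.5]
width: 0.007
grip_force: 1.4
```

step_arm --commands '[{"dp": [0,0,1],"delta_rot": [0,0,0],"gripper": 0},{"dp": [0,0,2],"delta_rot": [0,0,0],"gripper": 0},{"dp": [0,0,3],"delta_rot": [0,0,0],"gripper": 0},{"dp": [0,0,4],"delta_rot": [0,0,0],"gripper": 0},{"dp": [0,0,5],"delta_rot": [0,0,0],"gripper": 0}]'

```text
time_s: 15.55
ee_pos: [0.4603, 0.4137, 0.0899]
eef_rot: [-180.0, -0.1, 10.0]
ft_force: [-10.3, -6.3, 24.8]
width: 0.008
grip_force: 12.2
```

Bottomed at 25 N. Release and retreat.

step_arm --commands '[{"dp": [0,0,0],"delta_rot": [0,0,0],"gripper": 0},{"dp": [0,0,-10],"delta_rot": [0,0,0],"gripper": 0},{"dp": [0,0,-60],"delta_rot": [0,0,0],"gripper": 0},{"dp": [0,0,-110],"delta_rot": [0,0,0],"gripper": 0},{"dp": [0,0,-140],"delta_rot": [0,0,0],"gripper": 0}]'

```text
time_s: 16.18
ee_pos: [0.461, 0.4146, 0.2306]
eef_rot: [-179.8, -0.2, 10.0]
ft_force: [-0.5, 0.3, -0.3]
width: 0.008
grip_force: 0.0
```

step_arm --commands '[{"dp": [-50,-50,0],"delta_rot": [0,0,0],"gripper": 0},{"dp": [-90,-100,0],"delta_rot": [0,0,0],"gripper": 0},{"dp": [-120,-150,0],"delta_rot": [0,0,0],"gripper": 0},{"dp": [-120,-150,0],"delta_rot": [0,0,0],"gripper": 0},{"dp": [-120,-150,0],"delta_rot": [0,0,0],"gripper": 0}]'

```text
time_s: 16.8
ee_pos: [0.3156, 0.541, 0.2272]
eef_rot: [180.0, 0.0, 10.1]
ft_force: [1.1, -0.4, 0.1]
width: 0.004
grip_force: 0.0
```

```bash
python3 - <<'E'
from h import *
s=telemetry.get_state(); print(s["ee_pos"],s["ft_force"])
a=eyes.snapshot("top")[160:340,80:520]; cv2.imwrite("pics/fin.png",cv2.resize(a,None,fx=1.8,fy=1.8,interpolation=2))
E
```

```text
[0.31562724 0.54096047 0.22720699] [ 1.10149257 -0.44784542  0.06117357]
```

View pics/fin.png

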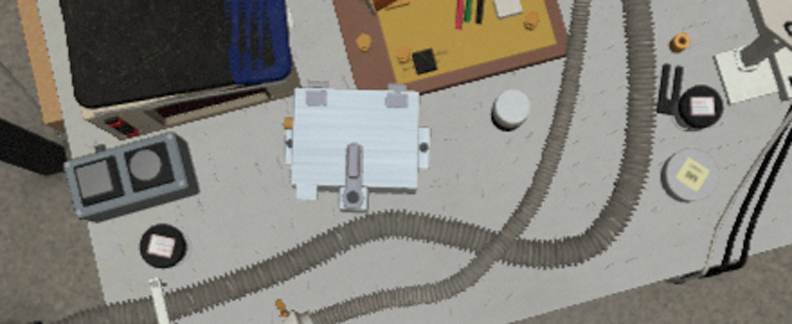

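The picture shows the lid shut and the turnbutton straight across it (353,175). The can (511,109), jar (162,246) and tin (690,175) have not moved.

```bash
python3 -c "
from bench import bot
print(bot.job_done())"
```

```text
the job is handed in; nothing more can be done
None
```

The job is handed in: the lid was pushed gently shut and the turnbutton turned to its stop across it. The round key, then the square key, was pressed fully down and released, and the jar, tin and can are where they stood.

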